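Dial open the specimen lock box and pull out its drawer

TASK

Unlock the specimen box and open its drawer: by the small knob on the dial, turn clockwise (seen from above) at least two whole turns and on to a stop at 14, then anticlockwise, passing 6 once and stopping at 6 the second time, then clockwise again until the dial comes gently up against its stop and the bolt is drawn. Then pull the drawer all the way out and let go. Do not force the dial against its stop, and leave the things on and round the box where they are.

Things in the scene. Friction and masses are not known exactly. Their poses are not given: they have to be found in the camera images.
- safe: Grey steel lock box, fixed to the bench: 240 mm deep, 260 wide, 120 high, its drawer front on the -x side. Origin on the bench under the dial's axis, 66 mm behind the front of the box; z up. On top: a flat black scale ring, 116 across and 8 high, with the dial in it. The hidden wheels must be picked up in turn, so turns and passes count; each number must be met within half a division.
- dial_axis (a point): Centre of the aluminium dial (90 mm across), on its axis, at its upper face, 134 mm above the bench. +x points to 0 of the scale: a long line beside a steel diamond, on the side away from the drawer. The fixed scale has 20 lines, 18 degrees apart, numbered clockwise from above: 5 at -y, 10 towards the drawer, 15 at +y (those long). The number dialled is the one the knob stands at.
- knob_grip (a point): Black knob on the dial, 15 mm across, 30 tall, 33 mm from the dial's axis, free to spin on its pin: it is carried round without turning the hand. Point on its axis, 8 mm below its top, 26 above the dial. Turning takes 1 to 4 N; on the last move, from about 11, drawing the bolt takes 4 to 9 N, up to a dead stop anywhere from 12 to 14.5 (it differs): 10 to 15 N is ample, over 20 is forcing it.
- bolt_stop: Steel pin fixed inside the lock, under the top plate, which the bolt comes up against. Not to be reached; it bears the force when the dial is leaned on its stop.
- handle (a point): Middle of the drawer's bar handle: 11 mm thick, 110 long along the box's y, 35 mm in front of the drawer front, 96 mm above the bench. Nothing stands in the 30 mm gap behind it.
- drawer (a joint): How far the drawer is out, m: 0 shut, 0.08 at its stop; it slides to the box's -x, with 3 to 5 N of drag. Locked, it gives 4 mm at most.
- petri: Closed clear petri dish, 86 mm across, 14 high, lying on top of the box behind the dial. Origin under its centre.
- vial: Amber glass vial with a cork, 24 mm across, 54 high, standing on top of the box behind the dial. Origin under its centre.
- wash_bottle: White wash bottle with an orange spout, 64 mm across, 165 high, standing on the bench to the left (+y) of the box. Origin under its centre.
- tape: Roll of tape, 90 mm across, 22 high, lying on the bench to the right (-y) of the box. Origin under its centre.
- eraser: Eraser in a sleeve, 42 x 18 x 12 mm, on the bench to the left (+y) of the box. Origin under its centre.
- swab_cup: Clear cup of swabs, 68 mm across, 125 high, on the bench to the right (-y) of the box. Origin under its centre.

How it is judged:
By the outcome, as a careful person would: the job done as asked, in the order asked, and still so for the second after the job is handed in, with the robot touching nothing.
It also fails if it takes over 72 s, if anything falls off the work surface, if the arm or the gripper's body presses on something with over 40 N, if the wrist force passes 120 N, or if a joint passes its speed limit or range.

ROBOT

A 7-joint arm with a two-finger parallel gripper is mounted at the origin on the work surface. World frame = base frame: x ahead of the robot, y to its left, z up, the work surface at z = 0. Lengths are in m, angles in rad, forces in N, time in s.
With the tool pointing down it reaches from about 0.4 to 0.85 m from the base axis. Payload 4.4 kg.
Tool frame: the origin (TCP) lies between the finger pads; the fingertips stand 25 mm ahead of it and the grasp point (between the pads) lies 6 mm ahead of it (tip_reach is the distance from the TCP to the fingertips, in m); z points along the fingers, y is the line along which they close (so a half turn about z gives the same grasp; the last joint's range is limited). The gripper opens to 94 mm and grips with 3 to 60 N. Pads are 16 mm wide; open, the fingers measure 119 mm over their backs; the gripper's body (75 mm by 177 mm) begins 78 mm behind the grasp point.
Start: joints at [-1.189, 0.628, 0.038, 1.517, -0.027, 0.996, -0.02], TCP at [0.281, 0.586, 0.23] pointing down, gripper open.
Joint ranges: [-3.06, 3.06], [-0.37, 2.12], [-1.25, 1.32], [0.18, 2.47], [-1.1, 4.24], [0.23, 1.98], [-2.94, 2.94]. Speed limits (rad/s): [2.57, 2.57, 3.14, 3.14, 3.14, 3.14, 3.14].

INTERFACE

Orientations are given as a rotation vector (axis times angle).
In Python, from station import * gives the robot as it stands.
- The arm moves only by the shell command python3 -m jog FILE [OPENING], which reads ROWS from the file FILE. ROWS is a JSON object whose key "ticks" holds a list of rows, 1 to 10 of them, each of 6 numbers: dx, dy, dz in m, then a rotation vector rx, ry, rz in rad; each row is the pose to reach, as a shift and turn from the pose commanded when the command began, along the tool's axes at that moment; what a row does not reach only later rows make up. A row lasts 1/12 s, in which the tool goes at most 0.0417 m and 0.125 rad, less where a joint would pass 70% of its speed; a pose out of reach is approached as far as the arm can. OPENING is the finger opening in m, set as the command begins (- or left out keeps the last). The fingers move at their own pace and stop on an object; the grip force is fixed at half the most. Time passes only in rows, so rows that do not move let the fingers close. It prints the time, the measured TCP pose, the force, the opening and the grip force at its end. Input that does not fit is refused with a message, and nothing moves.
- observe(): the state, without advancing time (a new reading comes with each control period).
- read_camera(name): name is "scene" or "top" or "wrist"; returns the picture (480x640x3 uint8, red, green, blue); there is no depth.
- camera_params(name): a dict with "K" (3x3 intrinsics, pixels), "distortion" ([k1, k2, p1, p2, k3] as OpenCV has them; the pictures are not rectified), "R" (3x3) and "t" (3): a world point X has camera coordinates R X + t. Camera axes: x right, y down, z forward; pixel columns grow to the right and rows downward; lengths in m; the calibration is good to about 2 mm. A picture is of the moment at which its call begins: read the wrist's pose just before it. camera_params takes no time and is no camera call; for the wrist camera it gives the pose at the moment of the call.
- close_job(): hands the job in; it is judged then, once.
Trained networks look in the newest picture that a camera, given by its name, has taken for a name from the list of things; names that differ only in an ending like _2 or _b are one class to them, and where a whole thing is asked for, a point or a joint stands for the part that bears it (a point fixed in the world has none). Each returns a list of dicts, best first, with "score" (0 to 1); they miss things now and then, are a little off and sometimes report something else, mostly with a low value. They report only what shows in the picture. A call takes as long as a camera call.
- find_in(camera, query): "uv" ([column, row] in pixels, amid what is visible of it).
- regions_of(camera, query): "pixels" (480x640 bool, what is visible of it) and "uv" ([column, row] in pixels, amid what is visible of it).
- place_of(camera, query): "uv" ([column, row] in pixels: a listed point, or the origin of a listed thing).
The state is a dict: "time_s": time; "q": joint angles; "joint_velocities": joint speeds; "tau": joint torques, N m; "tcp_pos": TCP position; "ee_rot": TCP orientation; "force": force on the tool from outside, world axes, zero at the start; "ft_torque": the same for the moment, N m; "grip_width": finger opening in m; "grip_force": force on a finger pad.
Only numpy, scipy, OpenCV 4.12 (cv2) and the standard library are available. Lean on these libraries where they do the work, as an engineer would, in place of code of your own. Each camera call takes 0.05 s, during which the arm holds its last target. There are 200 camera calls.

## Working session

There is one attempt and no reset: what is moved stays moved. The work goes in short steps, Python scripts to look and compute and a shell command to move; the robot and the scene stay as the last step left them, time stands still between calls to the robot, and variables do not carry over. Pictures are saved under pics/ and viewed, at most 10 in all, crops included, and the job is handed in when it is done.

```bash
ls; mkdir -p pics; cat > h.py <<'E'
from station import *
import numpy as np, cv2
from scipy.spatial.transform import Rotation as Ro
def ray(cam,uv,P=None):
    P=P or camera_params(cam); K=np.array(P["K"]);R=np.array(P["R"]);t=np.array(P["t"])
    n=cv2.undistortPoints(np.array([[uv]],float),K,np.array(P["distortion"]))[0,0]
    return -R.T@t, R.T@np.array([n[0],n[1],1.])
def atz(cam,uv,z,P=None):
    o,d=ray(cam,uv,P); return o+d*(z-o[2])/d[2]
def proj(cam,X,P=None):
    P=P or camera_params(cam)
    return cv2.projectPoints(np.array(X,float).reshape(-1,3),cv2.Rodrigues(np.array(P["R"]))[0],np.array(P["t"]),np.array(P["K"]),np.array(P["distortion"]))[0][:,0]
E
python3 - <<'E'
from h import *
for c in ("scene","top"):
    im=read_camera(c); cv2.imwrite(f"pics/{c}0.png",im[:,:,::-1])
    P=camera_params(c); print(c,ray(c,[320,240],P))
    for q,z in (("dial_axis",.134),("knob_grip",.16),("handle",.096),("safe",0),("petri",.12),("vial",.12),("wash_bottle",0),("swab_cup",0),("tape",0),("eraser",0)):
        for r in place_of(c,q)[:2]: print(c,q,np.round(r["uv"]),round(r["score"],2),np.round(atz(c,r["uv"],z,P),4))
s=observe(); print(s["tcp_pos"],s["ee_rot"],s["time_s"]); print(Ro.from_rotvec(s["ee_rot"]).as_matrix().round(3))
E
```

```text
pics
scene (array([0.60415354, 0.64687626, 0.72358662]), array([ 0.07936128, -0.69819358, -0.71173599]))
scene dial_axis [335. 266.] 0.97 [0.6377 0.132  0.134 ]
scene knob_grip [356. 259.] 0.52 [0.6025 0.1367 0.16  ]
scene handle [399. 277.] 0.88 [0.5217 0.1173 0.096 ]
scene safe [333. 313.] 0.75 [0.6429 0.1368 0.    ]
scene petri [272. 304.] 0.94 [0.7389 0.2082 0.12  ]
scene petri [381. 415.] 0.34 [0.5593 0.3901 0.12  ]
scene vial [269. 262.] 0.84 [0.7588 0.1159 0.12  ]
scene wash_bottle [274. 305.] 0.22 [ 0.7619  0.1243 -0.    ]
scene eraser [378. 415.] 0.72 [0.5547 0.338  0.    ]
top (array([0.49327736, 0.05980291, 1.13774062]), array([ 0.17218288,  0.00170156, -0.9852255 ]))
top knob_grip [277. 269.] 0.37 [0.6067 0.1433 0.16  ]
top handle [289. 313.] 0.86 [0.5235 0.1224 0.096 ]
top petri [251. 207.] 0.64 [0.7377 0.2042 0.12  ]
top vial [296. 197.] 0.7 [0.7597 0.1114 0.12  ]
top wash_bottle [199. 258.] 0.72 [0.6465 0.3342 0.    ]
top swab_cup [370. 232.] 0.7 [ 0.7115 -0.0521  0.    ]
top tape [390. 288.] 0.65 [ 0.5867 -0.0965  0.    ]
top tape [286. 265.] 0.41 [0.6351 0.1361 0.    ]
top eraser [196. 299.] 0.75 [0.554  0.3384 0.    ]
[0.28140707 0.58593518 0.23046511] [-6.97572555e-01 -3.06310293e+00  3.88909921e-05] 1.1
[[-0.901  0.433 -0.   ]
 [ 0.433  0.901 -0.   ]
 [ 0.    -0.    -1.   ]]
```

View pics/top0.png

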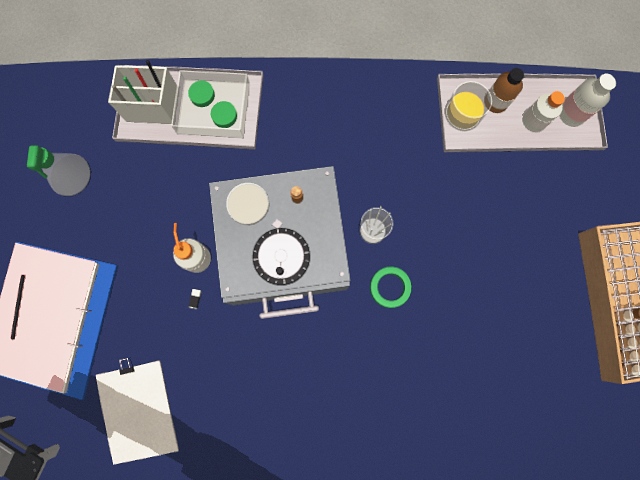

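View pics/scene0.png

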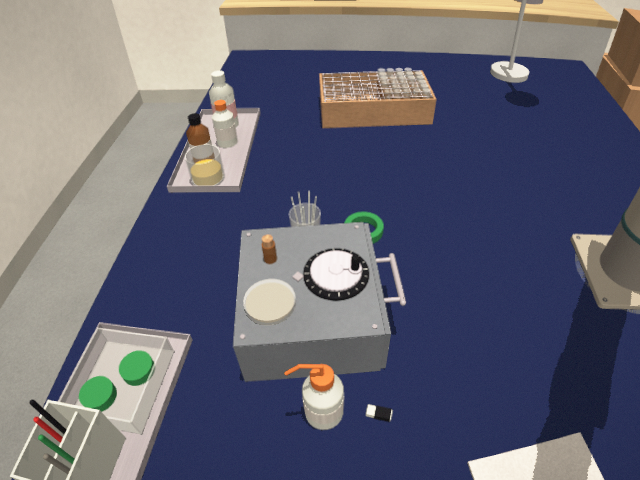

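The top view shows the box yawed about +6°, with the dial at (281,257), the knob at (280,270) near 10, the diamond at (278,223) and the handle at (289,312). Both cameras agree to about 5 mm. I'll move the wrist camera over the dial next.

```bash
echo '{"ticks":[[-0.035,-0.02,-0.03,0,0,0.12],[-0.07,-0.04,-0.05,0,0,0.24],[-0.105,-0.06,-0.07,0,0,0.36],[-0.14,-0.08,-0.09,0,0,0.48],[-0.175,-0.1,-0.1,0,0,0.6],[-0.21,-0.12,-0.1,0,0,0.72],[-0.245,-0.14,-0.1,0,0,0.84],[-0.28,-0.16,-0.1,0,0,0.92],[-0.315,-0.18,-0.1,0,0,1],[-0.35,-0.2,-0.1,0,0,1]]}' > mv.in && python3 -m jog mv.in
python3 - <<'E'
from h import *
s=observe();R=Ro.from_rotvec(s["ee_rot"]).as_matrix();print(s["tcp_pos"],R.round(3),s["q"])
print("shift",R.T@(np.array([.58,.13,.32])-s["tcp_pos"]))
o,d=ray("wrist",[320,240]);print(o-s["tcp_pos"],d)
E
```

```text
time_s: 1.93
tcp_pos: [0.5051, 0.2612, 0.3309]
ee_rot: [2.084, 2.35, 0.001]
force: [1.5, 0.6, 0.8]
grip_width: 0.0941
grip_force: 0.0
[0.50506918 0.26119498 0.33085481] [[-0.12   0.993  0.001]
 [ 0.993  0.12   0.   ]
 [ 0.     0.001 -1.   ]] [-0.76621447  0.43003839  0.36152459  1.61787912 -0.16449699  1.12303431
 -0.24358632]
shift [-0.13922144  0.05868939  0.01084073]
[-0.00838439  0.0712151   0.15378792] [ 0.03001848 -0.24099982 -0.97006495]
```

```bash
echo '{"ticks":[[-0.04,0.017,0,0,0,0],[-0.08,0.034,0,0,0,0],[-0.12,0.051,0,0,0,0],[-0.14,0.06,0,0,0,0],[-0.14,0.06,0,0,0,0],[-0.14,0.06,0,0,0,0]]}' > mv.in && python3 -m jog mv.in .045
python3 - <<'E'
from h import *
P=camera_params("wrist"); im=read_camera("wrist"); cv2.imwrite("pics/w1.png",im[:,:,::-1])
print(observe()["tcp_pos"])
for q,z in (("dial_axis",.134),("knob_grip",.16),("handle",.096),("safe",0),("petri",.12),("vial",.12)):
    for r in place_of("wrist",q)[:2]: print(q,np.round(r["uv"],1),round(r["score"],2),np.round(atz("wrist",r["uv"],z,P),4))
np.save("P1.npy",P,allow_pickle=True)
E
```

```text
time_s: 2.43
tcp_pos: [0.5816, 0.1292, 0.3304]
ee_rot: [2.085, 2.349, -0.0]
force: [-0.3, 0.4, -0.1]
grip_width: 0.0577
grip_force: 0.0
[0.58086605 0.1313906  0.330306  ]
dial_axis [373.5 221.4] 0.67 [0.6363 0.1394 0.134 ]
knob_grip [343.6 223.3] 0.53 [0.6035 0.1387 0.16  ]
handle [271.1 220.1] 0.88 [0.5269 0.1204 0.096 ]
safe [362.1 201.3] 0.78 [0.64   0.1425 0.    ]
petri [480.6 165.5] 0.86 [0.7405 0.2088 0.12  ]
vial [475.7 259.4] 0.92 [0.7585 0.1083 0.12  ]
```

View pics/w1.png

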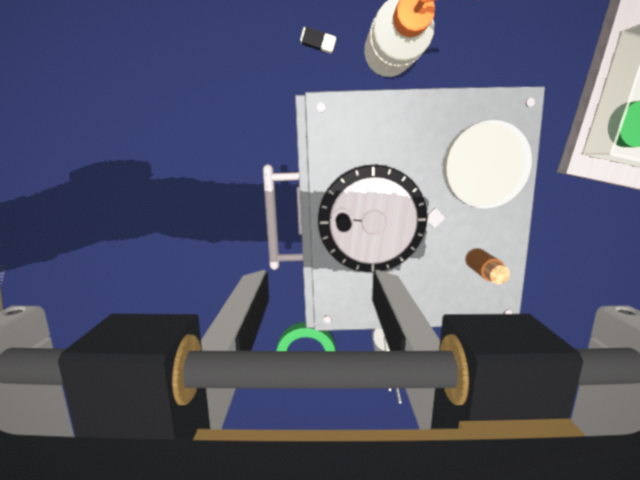

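The wrist view shows the ring centred at about (373,219), the knob at (343,222) near 10, the diamond at (435,217) and the handle at (271,220). The arm was still settling, so I'll refine by fitting circles to the ring and the box outline.

```bash
cat > fit.py <<'E'
from h import *
from scipy.optimize import least_squares
def dark(cam,c,rpx):
    P=camera_params(cam); im=read_camera(cam); g=im.max(2)
    m=(g<70).astype(np.uint8); yy,xx=np.mgrid[:480,:640]
    m[np.hypot(xx-c[0],yy-c[1])>rpx]=0
    n,l,st,ce=cv2.connectedComponentsWithStats(m); return P,im,l,st,ce
def circ(pts,r):
    f=lambda p:np.hypot(pts[:,0]-p[0],pts[:,1]-p[1])-r
    return least_squares(f,pts.mean(0),loss="soft_l1",f_scale=.001)
E
python3 - <<'E'
from fit import *
s=observe(); print(s["tcp_pos"])
for cam in ("wrist","top","scene"):
    c=proj(cam,[.637,.136,.128])[0]
    P,im,l,st,ce=dark(cam,c,{"wrist":62,"top":38,"scene":42}[cam])
    k=1+np.argmax(st[1:,2]*st[1:,3]); m=(l==k).astype(np.uint8)
    ct=max(cv2.findContours(m,cv2.RETR_EXTERNAL,cv2.CHAIN_APPROX_NONE)[0],key=len)[:,0]
    W=np.array([atz(cam,p,.128,P)[:2] for p in ct.astype(float)])
    r=circ(W,.058); print(cam,"ring",r.x.round(4),"rms",np.sqrt(np.mean(r.fun**2)).round(4),len(W))
    for i in range(1,len(st)):
        if i!=k and st[i,4]>25: print(" blob",ce[i].round(1),st[i,4],atz(cam,ce[i],.16,P).round(4),atz(cam,ce[i],.168,P).round(4))
    for q,z in (("knob_grip",.16),("dial_axis",.134),("handle",.096)):
        for e in place_of(cam,q)[:1]: print(" ",q,round(e["score"],2),atz(cam,e["uv"],z,P).round(4))
    R=regions_of(cam,"handle")
    if cam!="scene":
        # long edges of the box
        e=regions_of(cam,"safe")
        if e:
            mm=e[0]["pixels"].astype(np.uint8); h=cv2.convexHull(max(cv2.findContours(mm,0,1)[0],key=len))
            W=np.array([atz(cam,p,.12,P)[:2] for p in h[:,0].astype(float)]).astype(np.float32)
            print(" rect",cv2.minAreaRect(W))
E
```

```text
[0.5805779  0.13263741 0.33050909]
wrist ring [0.6417 0.1413] rms 0.0057 323
 blob [405.5 192.2] 566 [0.6557 0.179  0.16  ] [0.6537 0.1797 0.168 ]
 blob [365.6 173.8] 78 [0.616 0.191 0.16 ] [0.6149 0.1913 0.168 ]
 blob [348.5 176.9] 39 [0.6007 0.1863 0.16  ] [0.6    0.1867 0.168 ]
 blob [343.5 226. ] 190 [0.6027 0.1398 0.16  ] [0.602  0.1413 0.168 ]
 blob [405.4 252.2] 428 [0.6664 0.1215 0.16  ] [0.6641 0.1236 0.168 ]
  knob_grip 0.6 [0.6028 0.1384 0.16  ]
  dial_axis 0.69 [0.6385 0.1387 0.134 ]
  handle 0.58 [0.5258 0.1207 0.096 ]
 rect ((0.6665206551551819, 0.1445765644311905), (0.28706568479537964, 0.259306937456131), 8.98235034942627)
top ring [0.7057 0.0669] rms 0.0078 108
 blob [274.7 249.5] 75 [0.6442 0.1489 0.16  ] [0.6429 0.1482 0.168 ]
 blob [301.2 269.9] 194 [0.6053 0.0968 0.16  ] [0.6044 0.0964 0.168 ]
  dial_axis 0.76 [0.6363 0.143  0.134 ]
  handle 0.75 [0.5212 0.1179 0.096 ]
 rect ((0.5562772154808044, 0.05594290420413017), (0.05079469084739685, 0.11063569784164429), 9.0257568359375)
scene ring [0.6373 0.1403] rms 0.0096 276
  knob_grip 0.7 [0.5999 0.1291 0.16  ]
  dial_axis 0.81 [0.6399 0.1284 0.134 ]
  handle 0.94 [0.5188 0.1188 0.096 ]
```

```bash
python3 - <<'E'
from fit import *
s=observe(); print(s["tcp_pos"])
for cam in ("wrist","scene"):
    c=proj(cam,[.637,.137,.128])[0]
    P,im,l,st,ce=dark(cam,c,{"wrist":60,"scene":45}[cam])
    ks=[i for i in range(1,len(st)) if st[i,4]>20]; pts=np.argwhere(np.isin(l,ks))[:,::-1].astype(np.float32)
    W=np.array([atz(cam,p,.128,P)[:2] for p in pts])
    # pixels lying within 0.05..0.064 of centre, hull
    cc=np.array([.637,.138])
    for _ in range(4):
        d=np.hypot(*(W-cc).T); V=W[(d>.04)&(d<.064)]
        h=cv2.convexHull(V.astype(np.float32))[:,0]; r=circ(h,.0575); cc=r.x
    print(cam,"ring",cc.round(4),np.sqrt(np.mean(r.fun**2)).round(4),len(h), r.fun.round(4).tolist()[:40])
    if cam=="wrist":
        cv2.imwrite("pics/crop.png",cv2.resize(im[60:360,230:560,::-1],None,fx=1.8,fy=1.8,interpolation=cv2.INTER_CUBIC))
    for yaw in (.12,):
        pass
E
```

```text
[0.58100226 0.13121714 0.33042948]
wrist ring [0.6359 0.1388] 0.0016 44 [-0.0013, -0.0014, -0.0012, -0.0005, -0.0006, -0.0005, -0.0011, -0.0009, -0.0009, -0.0008, -0.0007, -0.0006, -0.0003, -0.0001, -0.0002, -0.0002, -0.0003, -0.0003, -0.0004, -0.0005, 0.0, -0.0001, -0.0002, -0.0004, -0.0009, -0.0008, -0.001, -0.0012, -0.0011, -0.0014, -0.0013, -0.001, -0.0012, -0.0013, -0.0012, -0.0014, 0.0065, 0.0062, -0.0016, -0.0017]
scene ring [0.6364 0.1414] 0.0008 44 [0.0006, -0.0002, 0.0001, 0.0007, 0.0011, 0.0004, 0.0005, 0.0006, 0.0007, 0.0008, 0.0016, 0.0015, 0.001, 0.001, 0.001, 0.0007, 0.0005, -0.0001, -0.0002, -0.0002, -0.0002, 0.0003, 0.0007, 0.0009, 0.0012, 0.0016, 0.0015, 0.0012, 0.0012, 0.0009, 0.0017, 0.0006, 0.0003, 0.0001, -0.0, -0.0001, -0.0002, -0.0001, -0.0001, 0.0005]
```

View pics/crop.png

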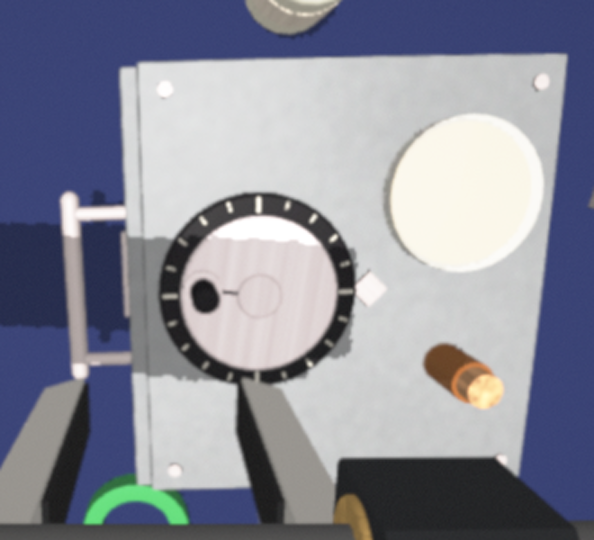

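The crop shows scale lines at crop (345,292) for 0, (170,296) for 10, (259,204) for 15 and (258,376) for 5. The knob is at (205,296), essentially at 10.

```bash
python3 - <<'E'
from h import *
P=camera_params("wrist")
f=lambda p,z:atz("wrist",[p[0]/1.8+230-.25,p[1]/1.8+60-.25],z,P)[:2]
a,b,c,d=[f(p,.128) for p in ((345,292),(170,296),(259,204),(258,376))]
print((a+b)/2,(c+d)/2,np.linalg.norm(a-b),np.linalg.norm(c-d))
print(np.arctan2(*(a-b)[::-1]),np.arctan2(-(c-d)[0],(c-d)[1]))
for p in ((164,89),(175,470),(541,82),(502,460)): print("screw",f(p,.12))
print("knob",f((205,294),.168))
k=f((205,294),.164);C=(a+b)/2; print("knob ang",np.arctan2(*(k-C)[::-1]),np.linalg.norm(k-C))
print("handle",f((70,200),.101),f((80,370),.101))
s=observe();R=Ro.from_rotvec(s["ee_rot"]).as_matrix();print(s["tcp_pos"],R.round(4))
E
```

```text
[0.63637914 0.13884602] [0.63680003 0.13954285] 0.10219824836288123 0.1020266040771937
0.14720565677471276 0.15493140259770372
screw [0.56815544 0.24513529]
screw [0.60366883 0.01724193]
screw [0.77672086 0.27665206]
screw [0.81304475 0.04914441]
knob [0.60216169 0.14261211]
knob ang 3.052918184597567 0.03397585638552253
handle [0.51935717 0.17727558] [0.53523416 0.07043776]
[0.58100666 0.13125486 0.33044023] [[-1.227e-01  9.924e-01 -1.000e-04]
 [ 9.924e-01  1.227e-01  0.000e+00]
 [ 0.000e+00 -1.000e-04 -1.000e+00]]
```

```bash
echo '{"ticks":[[0.0065,0.0236,0.03,0,0,-0.029],[0.0065,0.0236,0.065,0,0,-0.029],[0.0065,0.0236,0.1,0,0,-0.029],[0.0065,0.0236,0.12,0,0,-0.029],[0.0065,0.0236,0.12,0,0,-0.029],[0.0065,0.0236,0.12,0,0,-0.029]]}' > mv.in && python3 -m jog mv.in .045
python3 - <<'E'
from h import *
s=observe(); P=camera_params("wrist"); im=read_camera("wrist"); cv2.imwrite("pics/w2.png",im[:,:,::-1])
R=Ro.from_rotvec(s["ee_rot"]).as_matrix();print(s["tcp_pos"],R.round(4)[:2,:2])
for q,z in (("dial_axis",.134),("knob_grip",.16)):
    for r in place_of("wrist",q)[:2]: print(q,np.round(r["uv"],1),round(r["score"],2),np.round(atz("wrist",r["uv"],z,P),4))
E
```

```text
time_s: 4.23
tcp_pos: [0.6033, 0.1405, 0.21]
ee_rot: [-2.046, -2.383, 0.002]
force: [-0.2, -0.0, 0.2]
grip_width: 0.0451
grip_force: 0.0
[0.60334805 0.14045201 0.20997157] [[-0.1513  0.9885]
 [ 0.9885  0.1513]]
dial_axis [366.6 269.6] 0.82 [0.6369 0.1383 0.134 ]
knob_grip [318.7 273.3] 0.82 [0.6029 0.1397 0.16  ]
knob_grip [367.7 269.4] 0.53 [0.6326 0.1468 0.16  ]
```

View pics/w2.png

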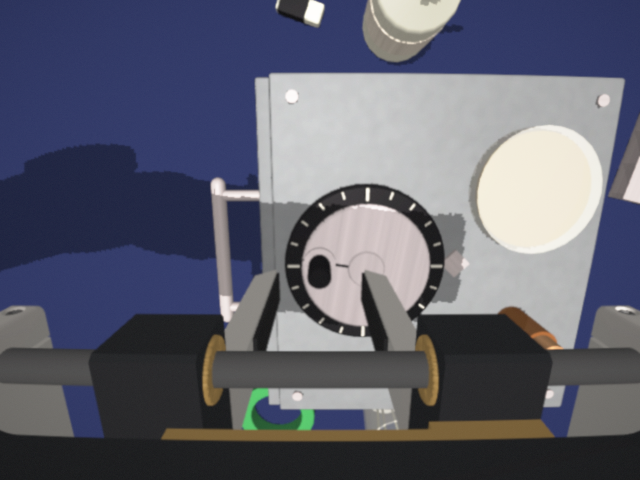

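The knob spans rows 255–289 around column 319, and the dial centre mark is at (366,269).

```bash
python3 - <<'E'
from h import *
P=camera_params("wrist")
f=lambda p,z:atz("wrist",p,z,P)[:2].round(4)
print("C mark",f((366.5,269),.134)," ring lines mid",(f((436,266),.128)+f((293.5,266),.128))/2,(f((367.5,194),.128)+f((365.5,331),.128))/2)
print("pin line",f((342,266),.134))
for z,v in ((.168,280),(.160,275),(.140,263)): print(z,f((319,v),z))
for n in (10,10.5,11):
    a=.152-np.deg2rad(18*n); X=[.6366+.033*np.cos(a),.1391+.033*np.sin(a)]
    print(n,X,proj("wrist",[X+[.168],X+[.16],X+[.138]],P).round(0).tolist())
E
```

```text
C mark [0.6395 0.1382]  ring lines mid [0.63915 0.13835] [0.64025 0.1385 ]
pin line [0.6219 0.1378]
0.168 [0.6055 0.1376]
0.16 [0.6055 0.138 ]
0.14 [0.6053 0.1395]
10 [np.float64(0.603980482597148), np.float64(0.13410329264364682)] [[316.0, 285.0], [316.0, 280.0], [316.0, 269.0]]
10.5 [np.float64(0.6036004257431092), np.float64(0.13926762715754967)] [[316.0, 277.0], [316.0, 273.0], [317.0, 262.0]]
11 [np.float64(0.604032927926583), np.float64(0.144427834134511)] [[318.0, 269.0], [318.0, 265.0], [318.0, 255.0]]
```

```bash
echo '{"ticks":[[-0.0022,0.0017,0.015,0,0,0],[-0.0022,0.0017,0.03,0,0,0],[-0.0022,0.0017,0.044,0,0,0],[-0.0022,0.0017,0.044,0,0,0],[-0.0022,0.0017,0.044,0,0,0]]}' > mv.in && python3 -m jog mv.in .045; echo '{"ticks":[[0,0,0,0,0,0],[0,0,0,0,0,0],[0,0,0,0,0,0],[0,0,0,0,0,0],[0,0,0,0,0,0],[0,0,0,0,0,0]]}' > mv.in && python3 -m jog mv.in .0
```

```text
time_s: 4.8
tcp_pos: [0.6062, 0.1388, 0.1676]
ee_rot: [2.046, 2.383, 0.002]
force: [1.0, -0.3, 0.4]
grip_width: 0.045
grip_force: 0.0
time_s: 5.3
tcp_pos: [0.6032, 0.1385, 0.1667]
ee_rot: [-2.044, -2.381, 0.005]
force: [-7.0, -0.2, 5.8]
grip_width: 0.0143
grip_force: 30.0
```

```bash
echo '{"ticks":[[0,-0.002,-0.001,0,0,0],[0,-0.002,-0.001,0,0,0],[0,-0.002,-0.001,0,0,0],[0,-0.002,-0.001,0,0,0]]}' > mv.in && python3 -m jog mv.in; echo '{"ticks":[[0.0066,0.0014,0,0,0,0],[0.0113,0.0035,0,0,0,0],[0.0158,0.0061,0,0,0,0],[0.0197,0.0095,0,0,0,0],[0.0231,0.0134,0,0,0,0],[0.0258,0.0178,0,0,0,0],[0.0278,0.0226,0,0,0,0],[0.029,0.0276,0,0,0,0],[0.0294,0.0328,0,0,0,0],[0.0294,0.0328,0,0,0,0]]}' > mv.in && python3 -m jog mv.in; echo '{"ticks":[[0,0,0,0,0,0],[0,0,0,0,0,0]]}' > mv.in && python3 -m jog mv.in
```

```text
time_s: 5.63
tcp_pos: [0.603, 0.1385, 0.1668]
ee_rot: [-2.045, -2.383, 0.002]
force: [-0.3, -0.1, -5.8]
grip_width: 0.0144
grip_force: 30.0
time_s: 6.47
tcp_pos: [0.6325, 0.1715, 0.1669]
ee_rot: [2.046, 2.382, -0.002]
force: [1.5, -4.5, -11.3]
grip_width: 0.0141
grip_force: 30.0
time_s: 6.63
tcp_pos: [0.6324, 0.1714, 0.1669]
ee_rot: [2.046, 2.382, -0.001]
force: [1.8, -5.5, -12.8]
grip_width: 0.0144
grip_force: 30.0
```

```bash
echo '{"ticks":[[-0.0024,0.0109,0.001,0,0,0],[-0.0071,0.0201,0.001,0,0,0],[-0.0144,0.0274,0.001,0,0,0],[-0.0236,0.0321,0.001,0,0,0],[-0.0338,0.0337,0.001,0,0,0],[-0.044,0.0321,0.001,0,0,0],[-0.0532,0.0274,0.001,0,0,0],[-0.0605,0.0201,0.001,0,0,0],[-0.0652,0.0109,0.001,0,0,0],[-0.0668,0.0007,0.001,0,0,0]]}' > mv.in && python3 -m jog mv.in; echo '{"ticks":[[0,0,0,0,0,0],[0,0,0,0,0,0]]}' > mv.in && python3 -m jog mv.in
```

```text
time_s: 7.47
tcp_pos: [0.644, 0.1064, 0.1669]
ee_rot: [2.045, 2.381, 0.006]
force: [4.0, 2.7, -9.4]
grip_width: 0.0143
grip_force: 30.0
time_s: 7.63
tcp_pos: [0.6416, 0.1059, 0.1668]
ee_rot: [-2.046, -2.383, 0.002]
force: [-2.5, 0.5, -3.9]
grip_width: 0.0146
grip_force: 30.0
```

```bash
echo '{"ticks":[[0.0016,-0.0102,0,0,0,0],[0.0063,-0.0194,0,0,0,0],[0.0136,-0.0267,0,0,0,0],[0.0228,-0.0314,0,0,0,0],[0.033,-0.033,0,0,0,0],[0.0432,-0.0314,0,0,0,0],[0.0524,-0.0267,0,0,0,0],[0.0597,-0.0194,0,0,0,0],[0.0644,-0.0102,0,0,0,0],[0.066,0,0,0,0,0]]}' > mv.in && python3 -m jog mv.in; echo '{"ticks":[[-0.0016,0.0102,0,0,0,0],[-0.0063,0.0194,0,0,0,0],[-0.0136,0.0267,0,0,0,0],[-0.0228,0.0314,0,0,0,0],[-0.033,0.033,0,0,0,0],[-0.0432,0.0314,0,0,0,0],[-0.0524,0.0267,0,0,0,0],[-0.0597,0.0194,0,0,0,0],[-0.0644,0.0102,0,0,0,0],[-0.066,0,0,0,0,0]]}' > mv.in && python3 -m jog mv.in; echo '{"ticks":[[0.0016,-0.0102,0,0,0,0],[0.0063,-0.0194,0,0,0,0],[0.0136,-0.0267,0,0,0,0],[0.0228,-0.0314,0,0,0,0],[0.033,-0.033,0,0,0,0],[0.0432,-0.0314,0,0,0,0],[0.0524,-0.0267,0,0,0,0],[0.0597,-0.0194,0,0,0,0],[0.0624,-0.015,0,0,0,0],[0.0634,-0.0126,0,0,0,0]]}' > mv.in && python3 -m jog mv.in; echo '{"ticks":[[0,0,0,0,0,0],[0,0,0,0,0,0],[0,0,0,0,0,0]]}' > mv.in && python3 -m jog mv.in
```

```text
time_s: 8.47
tcp_pos: [0.6313, 0.1712, 0.1668]
ee_rot: [-2.045, -2.384, 0.006]
force: [-4.2, -3.1, -1.7]
grip_width: 0.0145
grip_force: 30.0
time_s: 9.3
tcp_pos: [0.6453, 0.1068, 0.1669]
ee_rot: [2.043, 2.381, 0.007]
force: [3.5, 1.6, -9.8]
grip_width: 0.0141
grip_force: 30.0
time_s: 10.13
tcp_pos: [0.62, 0.1673, 0.1668]
ee_rot: [-2.045, -2.384, 0.002]
force: [-4.8, -0.3, -1.0]
grip_width: 0.0145
grip_force: 30.0
time_s: 10.38
tcp_pos: [0.6207, 0.1677, 0.1668]
ee_rot: [2.046, 2.384, 0.002]
force: [-1.6, 1.5, -2.2]
grip_width: 0.0145
grip_force: 30.0
```

```bash
cat > num.py <<'E'
from h import *
import sys
C=np.array([.637,.1387]);s=observe();d=s["tcp_pos"][:2]-C
print("n",(-(np.degrees(np.arctan2(d[1],d[0]))-np.degrees(.152))/18)%20,"r",np.linalg.norm(d),s["force"].round(1))
if len(sys.argv)>1:
    im=read_camera("wrist");c=proj("wrist",[.637,.1387,.134])[0].astype(int);print(c)
    y0,x0=max(c[1]-110,0),max(c[0]-150,0); cv2.imwrite(sys.argv[1],cv2.resize(im[y0:y0+220,x0:x0+300,::-1],None,fx=2.6,fy=2.6,interpolation=cv2.INTER_CUBIC));print(x0,y0)
E
python3 num.py pics/n14.png
```

```text
n 13.852250500924592 r 0.03322279885280784 [-1.6  1.5 -2.2]
[338 331]
188 221
```

View pics/n14.png

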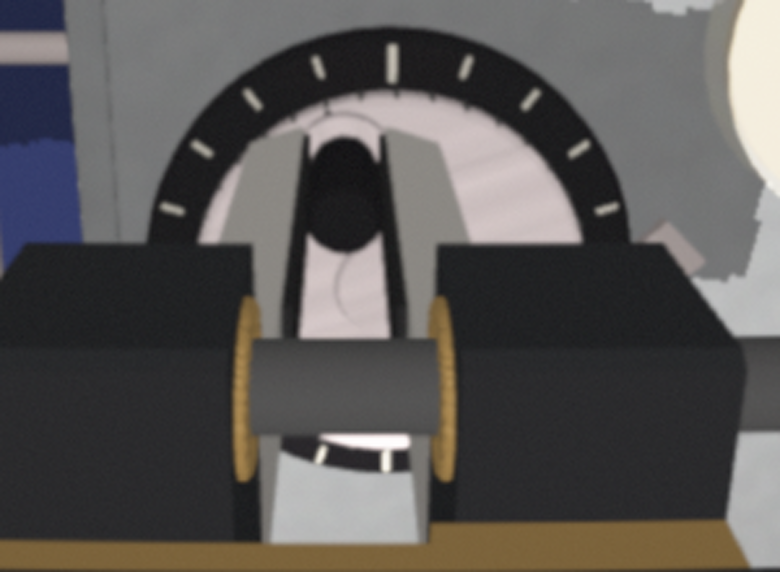

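The dial's pointer mark at (326,108) lies almost on the 14 line, reading about 13.9 and agreeing with the 13.85 from the TCP. I'll nudge it 1 mm and then turn anticlockwise.

```bash
echo '{"ticks":[[0.0002,0.0005,0,0,0,0],[0.0004,0.0012,0,0,0,0],[0.0004,0.0012,0,0,0,0],[0.0004,0.0012,0,0,0,0]]}' > mv.in && python3 -m jog mv.in; python3 num.py;  echo '{"ticks":[[-0.0047,-0.0092,0,0,0,0],[-0.012,-0.0165,0,0,0,0],[-0.0212,-0.0212,0,0,0,0],[-0.0314,-0.0228,0,0,0,0],[-0.0416,-0.0212,0,0,0,0],[-0.0508,-0.0165,0,0,0,0],[-0.0581,-0.0092,0,0,0,0],[-0.0628,0,0,0,0,0],[-0.0644,0.0102,0,0,0,0],[-0.0628,0.0204,0,0,0,0]]}' > mv.in && python3 -m jog mv.in; python3 num.py; echo '{"ticks":[[0.0047,0.0092,0,0,0,0],[0.012,0.0165,0,0,0,0],[0.0212,0.0212,0,0,0,0],[0.0314,0.0228,0,0,0,0],[0.0416,0.0212,0,0,0,0],[0.0508,0.0165,0,0,0,0],[0.0581,0.0092,0,0,0,0],[0.0628,0,0,0,0,0],[0.0644,-0.0102,0,0,0,0],[0.0628,-0.0204,0,0,0,0]]}' > mv.in && python3 -m jog mv.in; python3 num.py
```

```text
time_s: 10.77
tcp_pos: [0.6211, 0.1679, 0.1667]
ee_rot: [-2.046, -2.383, 0.0]
force: [-5.2, -0.3, 1.5]
grip_width: 0.0144
grip_force: 30.0
n 13.897838606140088 r 0.0332085030666222 [-5.2 -0.3  1.5]
time_s: 11.6
tcp_pos: [0.6519, 0.1092, 0.1667]
ee_rot: [-2.046, -2.381, -0.001]
force: [-6.9, 6.4, 4.3]
grip_width: 0.0142
grip_force: 30.0
n 3.997938952220787 r 0.0330351890228367 [-6.9  6.4  4.3]
time_s: 12.43
tcp_pos: [0.6236, 0.1691, 0.1668]
ee_rot: [2.043, 2.382, 0.008]
force: [4.0, -0.8, -4.3]
grip_width: 0.0144
grip_force: 30.0
n 14.163668653218007 r 0.033210039975219104 [ 4.  -0.8 -4.3]
```

```bash
echo '{"ticks":[[-0.0047,-0.0092,0,0,0,0],[-0.012,-0.0165,0,0,0,0],[-0.0212,-0.0212,0,0,0,0],[-0.0314,-0.0228,0,0,0,0],[-0.0416,-0.0212,0,0,0,0],[-0.0508,-0.0165,0,0,0,0],[-0.0581,-0.0092,0,0,0,0],[-0.0608,-0.0048,0,0,0,0],[-0.0622,-0.0015,0,0,0,0],[-0.0622,-0.0015,0,0,0,0]]}' > mv.in && python3 -m jog mv.in; echo '{"ticks":[[0,0,0,0,0,0],[0,0,0,0,0,0]]}' > mv.in && python3 -m jog mv.in; python3 num.py pics/n6.png
```

```text
time_s: 13.27
tcp_pos: [0.6309, 0.1057, 0.1667]
ee_rot: [2.047, 2.383, 0.002]
force: [1.3, 4.1, 2.0]
grip_width: 0.0141
grip_force: 30.0
time_s: 13.43
tcp_pos: [0.6308, 0.1057, 0.1667]
ee_rot: [2.046, 2.382, 0.002]
force: [2.5, 2.9, 0.2]
grip_width: 0.0145
grip_force: 30.0
n 6.07996837636589 r 0.033550572621997655 [2.5 2.9 0.2]
[339 228]
189 118
```

View pics/n6.png

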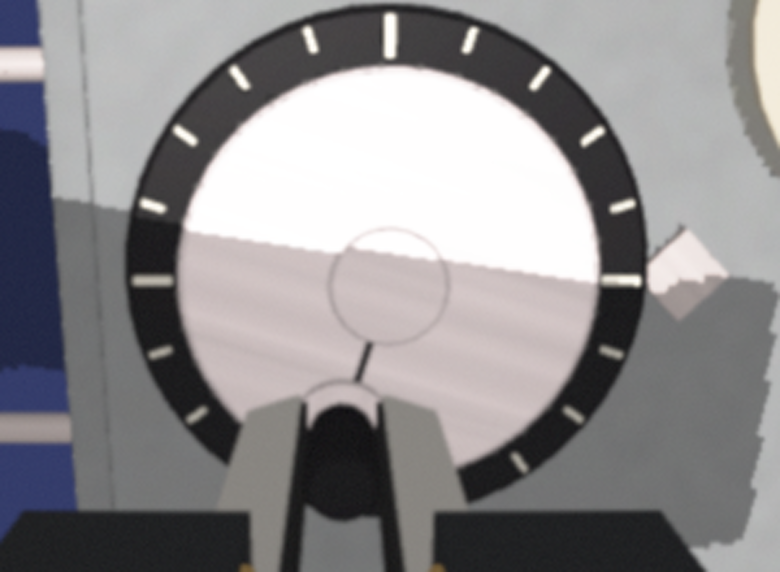

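The pin line from (370,343) to (358,381) lies 18° off the 5 line, so the dial is exactly on 6. Now clockwise to about 11.

```bash
echo '{"ticks":[[0.0021,-0.0047,0,0,0,0],[0.0047,-0.0092,0,0,0,0],[0.012,-0.0165,0,0,0,0],[0.0212,-0.0212,0,0,0,0],[0.0314,-0.0228,0,0,0,0],[0.0366,-0.0224,0,0,0,0],[0.0406,-0.0214,0,0,0,0],[0.0406,-0.0214,0,0,0,0],[0.0406,-0.0214,0,0,0,0],[0.0406,-0.0214,0,0,0,0]]}' > mv.in && python3 -m jog mv.in; python3 num.py
```

```text
time_s: 14.32
tcp_pos: [0.603, 0.1424, 0.1667]
ee_rot: [2.046, 2.382, 0.001]
force: [4.7, 0.3, -1.0]
grip_width: 0.0142
grip_force: 30.0
n 10.828352487598572 r 0.034154212551125884 [ 4.7  0.3 -1. ]
```

```bash
cat >> num.py <<'E'
a=np.arctan2(d[1],d[0]);print("Ft",-(s["force"][0]*np.sin(a)-s["force"][1]*np.cos(a)),"Fr",s["force"][:2]@[np.cos(a),np.sin(a)])
E
echo '{"ticks":[[0.0025,0.0008,0,0,0,0],[0.0049,0.0018,0,0,0,0],[0.0049,0.0018,0,0,0,0],[0.0049,0.0018,0,0,0,0]]}' > mv.in && python3 -m jog mv.in|head -2; python3 num.py;
echo '{"ticks":[[0.0024,0.0013,0,0,0,0],[0.0045,0.0026,0,0,0,0],[0.0045,0.0026,0,0,0,0],[0.0045,0.0026,0,0,0,0]]}' > mv.in && python3 -m jog mv.in|head -2; python3 num.py
```

```text
time_s: 14.65
tcp_pos: [0.604, 0.1473, 0.1667]
n 11.295925080899622 r 0.03409441544130472 [ 5.1 -0.6 -0. ]
Ft -0.7013209211592968 Fr -5.095807240986997
time_s: 14.98
tcp_pos: [0.6047, 0.1495, 0.1667]
n 11.5145532756737 r 0.03402191431601336 [ 1.6 -5.   2.5]
Ft 4.28642231212544 Fr -3.0964452918902556
```

```bash

echo '{"ticks":[[0.0025,0.0019,0,0,0,0],[0.0025,0.0019,0,0,0,0],[0.0025,0.0019,0,0,0,0]]}' > mv.in && python3 -m jog mv.in|head -2; python3 num.py;
echo '{"ticks":[[0.0023,0.0021,0,0,0,0],[0.0023,0.0021,0,0,0,0],[0.0023,0.0021,0,0,0,0]]}' > mv.in && python3 -m jog mv.in|head -2; python3 num.py
```

```text
time_s: 15.23
tcp_pos: [0.6057, 0.1518, 0.1667]
n 11.743633377523969 r 0.033957917742091163 [ 1.  -5.9  4.1]
Ft 5.0647079599728935 Fr -3.2417797822488748
time_s: 15.48
tcp_pos: [0.6068, 0.1541, 0.1666]
n 11.987117764657846 r 0.033899341924794504 [ 0.1 -6.6  5. ]
Ft 5.827119141173266 Fr -3.047948768519932
```

```bash

echo '{"ticks":[[0.0021,0.0023,0,0,0,0],[0.0021,0.0023,0,0,0,0],[0.0021,0.0023,0,0,0,0]]}' > mv.in && python3 -m jog mv.in|head -2; python3 num.py;
echo '{"ticks":[[0.0019,0.0025,0,0,0,0],[0.0019,0.0025,0,0,0,0],[0.0019,0.0025,0,0,0,0]]}' > mv.in && python3 -m jog mv.in|head -2; python3 num.py
```

```text
time_s: 15.73
tcp_pos: [0.6082, 0.1566, 0.1666]
n 12.251794164532239 r 0.03386253075703721 [-1.2 -7.4  5.8]
Ft 6.937054032536626 Fr -2.885640076838933
time_s: 15.98
tcp_pos: [0.61, 0.159, 0.1666]
n 12.539022887660582 r 0.03378253410712071 [-2.4 -5.6  7. ]
Ft 5.9015841860754295 Fr -1.3899792783832872
```

```bash

echo '{"ticks":[[0.0016,0.0026,0,0,0,0],[0.0016,0.0026,0,0,0,0],[0.0016,0.0026,0,0,0,0]]}' > mv.in && python3 -m jog mv.in|head -2; python3 num.py;
echo '{"ticks":[[0.0014,0.0028,0,0,0,0],[0.0014,0.0028,0,0,0,0],[0.0014,0.0028,0,0,0,0]]}' > mv.in && python3 -m jog mv.in|head -2; python3 num.py
```

```text
time_s: 16.23
tcp_pos: [0.612, 0.1613, 0.1666]
n 12.820218514856167 r 0.033672022041769036 [-2.8 -5.7  7.3]
Ft 6.064970942520143 Fr -1.7496841488005024
time_s: 16.48
tcp_pos: [0.6142, 0.1634, 0.1666]
n 13.1138669010411 r 0.03358368367690334 [-4.  -6.2  8.2]
Ft 7.140147891513678 Fr -1.8103406346086652
```

```bash

echo '{"ticks":[[0.0011,0.0029,0,0,0,0],[0.0011,0.0029,0,0,0,0],[0.0011,0.0029,0,0,0,0]]}' > mv.in && python3 -m jog mv.in|head -2; python3 num.py;
echo '{"ticks":[[0.0008,0.003,0,0,0,0],[0.0008,0.003,0,0,0,0],[0.0008,0.003,0,0,0,0]]}' > mv.in && python3 -m jog mv.in|head -2; python3 num.py
```

```text
time_s: 16.73
tcp_pos: [0.6166, 0.1653, 0.1666]
n 13.402732735969487 r 0.03347749792275835 [-4.6 -5.   9.1]
Ft 6.710401883932429 Fr -1.1841798484490256
time_s: 16.98
tcp_pos: [0.6192, 0.167, 0.1666]
n 13.695341105200745 r 0.033395577845389726 [-4.1 -5.1  9.2]
Ft 6.197075551277221 Fr -2.0796828002164776
```

```bash

echo '{"ticks":[[0.0005,0.0031,-0.0004,0,0,0],[0.0005,0.0031,-0.0004,0,0,0],[0.0005,0.0031,-0.0004,0,0,0]]}' > mv.in && python3 -m jog mv.in|head -2; python3 num.py;
echo '{"ticks":[[0.0002,0.0015,0,0,0,0],[0.0002,0.0015,0,0,0,0],[0.0002,0.0015,0,0,0,0]]}' > mv.in && python3 -m jog mv.in|head -2; python3 num.py
```

```text
time_s: 17.23
tcp_pos: [0.6216, 0.1682, 0.1666]
n 13.956191378908425 r 0.0333092413823774 [-5.7 -3.9  8.3]
Ft 6.89236878739109 Fr -0.8548611560597315
time_s: 17.48
tcp_pos: [0.6228, 0.1688, 0.1666]
n 14.079492310321447 r 0.033277563920174016 [-5.8 -3.5  8.9]
Ft 6.758715325826701 Fr -0.7088399218608212
```

```bash

echo '{"ticks":[[0.0001,0.0016,0,0,0,0],[0.0001,0.0016,0,0,0,0],[0.0001,0.0016,0,0,0,0]]}' > mv.in && python3 -m jog mv.in|head -2; python3 num.py;
echo '{"ticks":[[0,0.0016,0,0,0,0],[0,0.0016,0,0,0,0],[0,0.0016,0,0,0,0]]}' > mv.in && python3 -m jog mv.in|head -2; python3 num.py
```

```text
time_s: 17.73
tcp_pos: [0.6242, 0.1693, 0.1666]
n 14.22787027815057 r 0.03319072001490697 [-6.4 -3.3  8.2]
Ft 7.2231548831104195 Fr -0.5945901505123969
time_s: 17.98
tcp_pos: [0.6252, 0.1697, 0.1666]
n 14.326980965030174 r 0.03317264242866365 [-6.8 -3.   9.3]
Ft 7.411877089301305 Fr -0.3713139801190444
```

```bash

echo '{"ticks":[[-0.0001,0.0016,0,0,0,0],[-0.0001,0.0016,0,0,0,0],[-0.0001,0.0016,0,0,0,0]]}' > mv.in && python3 -m jog mv.in|head -2; python3 num.py;
echo '{"ticks":[[-0.0001,0.0016,0,0,0,0],[-0.0001,0.0016,0,0,0,0],[-0.0001,0.0016,0,0,0,0]]}' > mv.in && python3 -m jog mv.in|head -2; python3 num.py
```

```text
time_s: 18.23
tcp_pos: [0.6257, 0.1699, 0.1666]
n 14.378356950418208 r 0.033152301759137255 [-9.5 -3.3 10.5]
Ft 10.05392837211711 Fr 0.15389193146463676
time_s: 18.48
tcp_pos: [0.6262, 0.17, 0.1666]
n 14.422605400454973 r 0.03312607473876081 [-11.9  -3.7  13.1]
Ft 12.479456478186437 Fr 0.4192143330404967
```

```bash

echo '{"ticks":[[0,-0.003,0,0,0,0],[0,-0.007,0,0,0,0],[0,-0.007,0,0,0,0]]}' > mv.in && python3 -m jog mv.in|head -2; python3 num.py;
echo '{"ticks":[[0,0,0,0,0,0],[0,0,0,0,0,0],[0,0,0,0,0,0],[0,0,0,0,0,0],[0,0,0,0,0,0]]}' > mv.in && python3 -m jog mv.in .045; python3 num.py
```

```text
time_s: 18.73
tcp_pos: [0.6242, 0.1694, 0.1667]
n 14.230036512077614 r 0.03325220744814217 [-1.9 -2.1  3. ]
Ft 2.5317590493259834 Fr -1.232807471101344
time_s: 19.15
tcp_pos: [0.6267, 0.1712, 0.1665]
ee_rot: [-2.046, -2.384, 0.0]
force: [-0.2, -0.5, 0.8]
grip_width: 0.0434
grip_force: 0.0
n 14.505019402141032 r 0.034075345561926415 [-0.2 -0.5  0.8]
Ft 0.35878510906625966 Fr -0.4159756856843537
```

```bash

echo '{"ticks":[[0,0,-0.035,0,0,0],[0,0,-0.06,0,0,0],[-0.012,-0.035,-0.06,0,0,0],[-0.023,-0.07,-0.06,0,0,0],[-0.0337,-0.1047,-0.06,0,0,0],[-0.0337,-0.1047,-0.06,0,0,0],[-0.0337,-0.1047,-0.06,0,0,0],[-0.0337,-0.1047,-0.06,0,0,0]]}' > mv.in && python3 -m jog mv.in .03
python3 - <<'E'
from h import *
s=observe();P=camera_params("wrist"); im=read_camera("wrist"); cv2.imwrite("pics/h.png",im[:,:,::-1])
R=Ro.from_rotvec(s["ee_rot"]).as_matrix()
for r in place_of("wrist","handle")[:2]:
    X=atz("wrist",r["uv"],.096,P);print(r["uv"],r["score"],X,R.T@(X-s["tcp_pos"]))
E
```

```text
time_s: 19.82
tcp_pos: [0.5295, 0.1223, 0.2274]
ee_rot: [2.045, 2.383, 0.003]
force: [-0.8, -1.3, -0.0]
grip_width: 0.0299
grip_force: 0.0
[315.9, 237.2] 0.65 [0.52630249 0.12459554 0.096     ] [ 0.00268651 -0.00311482  0.13138988]
```

View pics/h.png

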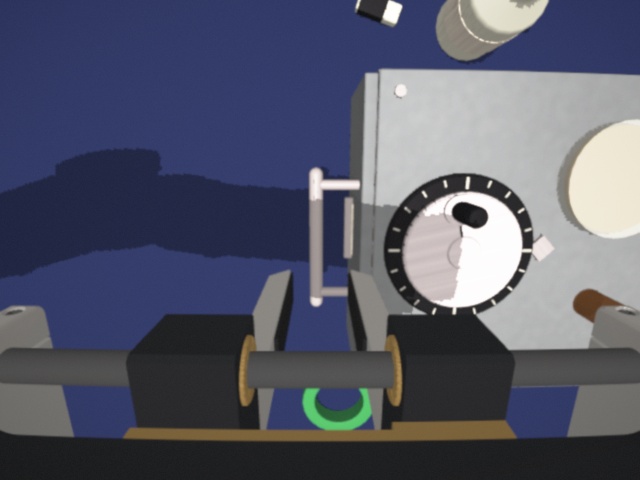

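The bar handle is at column 316, rows 170–303, between the fingers, with a clear gap behind it. The knob still stands near 14.4. Descending onto the bar.

```bash

echo '{"ticks":[[0.001,-0.002,0.03,0,0,0],[0.001,-0.002,0.06,0,0,0],[0.001,-0.002,0.09,0,0,0],[0.001,-0.002,0.11,0,0,0],[0.001,-0.002,0.1205,0,0,0],[0.001,-0.002,0.1205,0,0,0],[0.001,-0.002,0.1205,0,0,0]]}' > mv.in && python3 -m jog mv.in .03; echo '{"ticks":[[0,0,0,0,0,0],[0,0,0,0,0,0],[0,0,0,0,0,0],[0,0,0,0,0,0]]}' > mv.in && python3 -m jog mv.in 0
```

```text
time_s: 20.5
tcp_pos: [0.527, 0.1224, 0.1063]
ee_rot: [2.046, 2.384, -0.0]
force: [-0.6, -0.7, 0.7]
grip_width: 0.0301
grip_force: 0.0
time_s: 20.83
tcp_pos: [0.5261, 0.1224, 0.1074]
ee_rot: [-2.046, -2.384, -0.001]
force: [-2.6, -0.8, 4.8]
grip_width: 0.0099
grip_force: 30.0
```

Gripped. Now I'll pull 20 mm and check that the lock has released.

```bash

echo '{"ticks":[[0,-0.005,0,0,0,0],[0,-0.01,0,0,0,0],[0,-0.015,0,0,0,0],[0,-0.015,0,0,0,0],[0,-0.015,0,0,0,0]]}' > mv.in && python3 -m jog mv.in
```

```text
time_s: 21.25
tcp_pos: [0.5111, 0.1201, 0.1073]
ee_rot: [2.046, 2.384, 0.002]
force: [0.6, 0.2, 8.9]
grip_width: 0.0101
grip_force: 30.0
```

```bash

echo '{"ticks":[[0,-0.01,-0.0006,0,0,0],[0,-0.02,-0.0006,0,0,0],[0,-0.03,-0.0006,0,0,0],[0,-0.04,-0.0006,0,0,0],[0,-0.05,-0.0006,0,0,0],[0,-0.057,-0.0006,0,0,0],[0,-0.062,-0.0006,0,0,0],[0,-0.065,-0.0006,0,0,0],[0,-0.067,-0.0006,0,0,0],[0,-0.067,-0.0006,0,0,0]]}' > mv.in && python3 -m jog mv.in;  echo '{"ticks":[[0,-0.003,0,0,0,0],[0,-0.003,0,0,0,0],[0,-0.003,0,0,0,0]]}' > mv.in && python3 -m jog mv.in
```

```text
time_s: 22.08
tcp_pos: [0.447, 0.1103, 0.1074]
ee_rot: [2.045, 2.382, 0.005]
force: [4.1, 2.0, 2.6]
grip_width: 0.0099
grip_force: 30.0
time_s: 22.33
tcp_pos: [0.4468, 0.1103, 0.1074]
ee_rot: [2.042, 2.379, 0.01]
force: [9.1, 2.3, -1.1]
grip_width: 0.0101
grip_force: 30.0
```

```bash

echo '{"ticks":[[0,0.002,0,0,0,0],[0,0.002,0,0,0,0]]}' > mv.in && python3 -m jog mv.in|tail -3;echo '{"ticks":[[0,0,0,0,0,0],[0,0,0,0,0,0],[0,0,0,0,0,0],[0,0,0,0,0,0]]}' > mv.in && python3 -m jog mv.in .03; echo '{"ticks":[[0,0,-0.02,0,0,0],[0,0,-0.05,0,0,0],[0,0,-0.085,0,0,0],[0,0,-0.12,0,0,0],[0,-0.02,-0.15,0,0,0],[0,-0.02,-0.17,0,0,0],[0,-0.02,-0.17,0,0,0]]}' > mv.in && python3 -m jog mv.in
python3 - <<'E'
from h import *
for c in ("scene","wrist"):
    cv2.imwrite(f"pics/{c}_end.png",read_camera(c)[:,:,::-1])
    for q,z in (("handle",.096),("petri",.12),("vial",.12),("eraser",0)):
        for r in place_of(c,q)[:1]: print(c,q,round(r["score"],2),atz(c,r["uv"],z).round(4))
E
```

```text
force: [5.2, 1.9, 2.4]
grip_width: 0.01
grip_force: 30.0
time_s: 22.83
tcp_pos: [0.4423, 0.1092, 0.1064]
ee_rot: [-2.045, -2.382, 0.005]
force: [0.1, 1.5, 0.3]
grip_width: 0.0294
grip_force: 0.0
time_s: 23.42
tcp_pos: [0.425, 0.1067, 0.2801]
ee_rot: [2.045, 2.382, 0.008]
force: [1.2, 0.6, -0.2]
grip_width: 0.03
grip_force: 0.0
scene handle 0.84 [0.4485 0.1115 0.096 ]
scene petri 0.74 [0.7413 0.2102 0.12  ]
scene vial 0.77 [0.7624 0.1038 0.12  ]
scene eraser 0.54 [0.5565 0.3388 0.    ]
wrist handle 0.88 [0.448  0.1128 0.096 ]
wrist eraser 0.97 [0.5582 0.3391 0.    ]
```

View pics/scene_end.png

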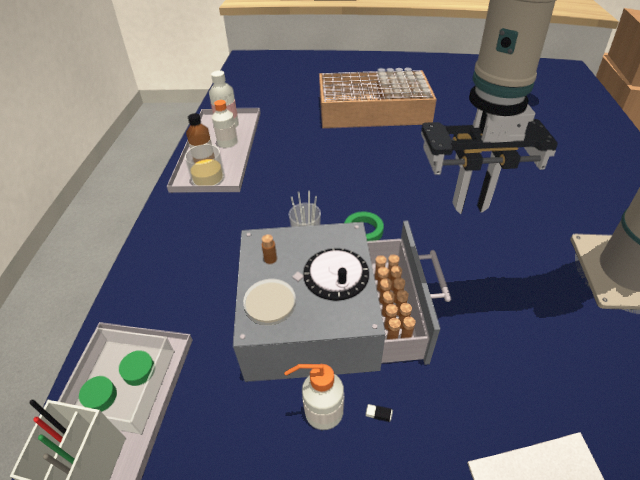

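The drawer is fully out (handle at (440,275)), the hand is clear, and the petri dish, vial, bottle, cup, tape and eraser have not moved.

```bash
echo '{"ticks":[[0,0,0,0,0,0],[0,0,0,0,0,0],[0,0,0,0,0,0],[0,0,0,0,0,0]]}' > mv.in && python3 -m jog mv.in|head -4; python3 -c "
from station import *
print(close_job())"
```

```text
time_s: 24.25
tcp_pos: [0.4244, 0.1067, 0.2769]
ee_rot: [-2.046, -2.384, 0.0]
force: [-0.2, -0.0, 0.4]
the job is handed in; nothing more can be done
None
```

The box is unlocked and its drawer is pulled out about 80 mm to its stop and let go; the dial was leaned on its stop with about 12.5 N, the things on and round the box stayed put, and the job was handed in at about 24 s (no verdict was returned).

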